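# Slide the pan into place, then hold the heavier canister over it

## Task

The balance is out of order, so two sealed sample canisters must be compared by hand: first slide the small steel pan along the black mat, without lifting it, from the blue ring onto the middle of the yellow ring and let go of it. Then lift the two look-alike red-gripped canisters off their cork coasters, one after the other, to feel which is heavier, standing a canister back upright on the middle of a coaster before lifting the other. Finish while still holding the heavier one, upright and still, a few centimetres above the middle of the open pan, without putting it down or letting go, with the lighter one standing on a coaster and the other things on the bench undisturbed.

Things in the scene. Friction and masses are not known exactly. Their poses are not given: they have to be found in the camera images.
- pan: small open steel pan, foot 90 mm and rim 100 mm diameter, 65 mm high, wall 3 mm, 0.38 to 0.52 kg, with one straight black stick handle. Origin: centre of its underside, on the mat. Its -x axis points along the handle; z up. It stands on the blue ring at the start, the handle roughly towards the robot
- pan_handle (a point): middle of the pan's black handle, a level bar 92 mm long, 16 mm wide and 16 mm high, 109 mm from the pan's axis along its -x and 54 mm above its underside; axes as the pan's
- pan_mouth (a point): centre of the pan's open mouth, level with the rim, 65 mm above its underside
- mark_blue: blue ring painted on the mat, 124 mm outside and 106 mm inside diameter, with a centre dot; where the pan stands at the start. Origin: its centre, at the mat's top (4 mm above the table). It may be the left or the right one of the two rings
- mark_yellow: yellow ring painted on the mat, same size, where the pan is to go, 170 mm from the blue one. Origin: its centre, at the mat's top (4 mm above the table)
- mat: flat black fixed rubber mat 200 x 310 x 4 mm carrying both rings. Origin: centre of its underside; x across, y along the line of the rings
- canister_1: one of two look-alike sealed metal sample canisters: closed aluminium body with a red band, 44 mm diameter, 50 mm high, and on it a coaxial round red grip 24 mm diameter, 45 mm high (95 mm in all). Origin: centre of the underside; z up along the axis. It stands on the cork coaster of the same number. A hidden core inside, free to shift 3 mm, differs: one of the two, either one, weighs 0.6 to 0.76 kg in all, the other 0.23 to 0.27 kg; nothing visible tells which
- canister_2: one of two look-alike sealed metal sample canisters: closed aluminium body with a red band, 44 mm diameter, 50 mm high, and on it a coaxial round red grip 24 mm diameter, 45 mm high (95 mm in all). Origin: centre of the underside; z up along the axis. It stands on the cork coaster of the same number. A hidden core inside, free to shift 3 mm, differs: one of the two, either one, weighs 0.6 to 0.76 kg in all, the other 0.23 to 0.27 kg; nothing visible tells which
- coaster_1: round cork coaster fixed to the bench, 72 mm diameter, 4 mm high; a canister stands on it, within 9 mm of its middle. Origin: centre of its underside, on the table
- coaster_2: the other cork coaster, same size. Origin: centre of its underside, on the table
- ball_yellow_center (a point): bystander: centre of a yellow ball, 60 mm diameter, lying in a cork ring
- ball_white_center (a point): bystander: centre of a white ball, 60 mm diameter, lying in a cork ring
- measuring_cylinder: bystander: glass measuring cylinder, 190 mm high, 30 mm diameter on a blue foot 64 mm across. Origin: centre of its underside
- beaker: bystander: empty glass beaker, 72 mm diameter, 85 mm high. Origin: centre of its underside
- tube_holder: bystander: wooden test-tube holder lying on the bench, 170 x 32 x 12 mm, long along its x. Origin: middle of its underside
Not all that is in view belongs to the job. What is shaped like the pan but pink is not meant. Leave any turquoise look-alike of the canister_2 alone.

How it is judged:
By the outcome, as a careful person would: the job done as asked, in the order asked, and still so for the second after the job is handed in, while the arm keeps its last pose, push and grip.
It also fails if it takes over 72 s, if anything falls off the work surface, if the arm or the gripper's body presses on something with over 40 N, if the wrist force passes 120 N, or if a joint passes its speed limit or range.

## Robot

A 6-joint arm with a two-finger parallel gripper is mounted at the origin on the work surface. World frame = base frame: x ahead of the robot, y to its left, z up, the work surface at z = 0. Lengths are in m, angles in degrees, forces in N, time in s.
With the tool pointing down it reaches from about 0.4 to 0.825 m from the base axis. Payload 7 kg.
Tool frame: the origin (TCP) lies midway between the tips of the shut fingers; the grasp point (between the pads) lies 19 mm behind it; z points along the fingers, y is the direction in which the jaws open and shut (so a half turn about z gives the same grasp; the last joint's range is limited). The gripper opens to 88 mm and grips with 3 to 60 N. Pads are 19 mm wide; open, the fingers measure 130 mm over their backs; the gripper's body (78 mm by 193 mm) begins 47 mm behind the grasp point.
Start: joints at [-58.264, 20.546, 0.682, 0, -70.136, -16.507], TCP at [0.177, -0.651, 0.227] pointing down, gripper open.
Joint ranges: [-176.03, 176.03], [-82.01, 121.73], [-58.28, 71.71], [-173.87, 95.51], [-174.79, -0.11], [-173.66, 173.66]. Speed limits (degrees/s): [136.94, 136.94, 172.46, 180, 180, 180].

## Interface

Orientations are given as [roll, pitch, yaw] about the fixed x, y, z axes, in that order (R = Rz(yaw) Ry(pitch) Rx(roll)).
In Python, from plant import sensors, viewer, r gives the robot as it stands. The module is installed in compiled form; this text tells all that it offers.
- The arm moves only by the shell command python3 -m handwheel 'ROWS' [OPENING] [FORCE]. ROWS is JSON, one flat list of numbers, 6 for each row, row after row: the shift along the world's x, y, z in cm, then the turn, a rotation vector about the world's x, y, z in rad. In form: [tx, ty, tz, wx, wy, wz, tx, ty, tz, wx, wy, wz, ...]. A call has 1 to 8 rows; each row is the pose to reach, as a shift and turn from the pose measured when the call began; what a row does not reach only later rows make up. A row lasts 1/10 s, in which the tool goes at most 50 mm and 8.59 degrees, less where a joint would pass 70% of its speed; a pose out of reach is approached as far as the arm can. A call with a gripper value outside its range is refused whole. OPENING is the closure in counts, from 0 (fully open) to 255 (shut), set as the call begins (- or left out, the last holds). The fingers move at their own pace and stop on an object; FORCE is the grip in N (left out, the last holds). Time passes only in rows, so rows that repeat a pose let the fingers close. It gives the time, the measured TCP pose, the force and the opening at its end, in the units of the state.
- sensors.get_state(): the state, without advancing time (a new reading comes with each control period).
- viewer.capture(name): name is "scene" or "top"; returns a dict with "img" (384x512x3 uint8, red, green, blue), "camera_matrix" (3x3 intrinsics, pixels), "camera_from_world" (4x4, takes a point from world to camera coordinates). Camera axes: x right, y down, z forward; pixel columns grow to the right and rows downward; lengths in m; the calibration is good to about 2 mm. A picture is of the moment at which its call begins. There is no depth.
- r.close_job(): hands the job in, once; it reports no verdict.
The state is a dict: "time_s": time; "joints": joint angles; "qd": joint speeds; "joint_torque": joint torques, N m; "tcp_pos": TCP position; "eef_rot": TCP orientation; "contact_force": force on the tool from outside, world axes, zero at the start; "moment": the same for the moment, N m; "gripper_width": finger opening in m.
Only numpy, scipy, OpenCV 4.12 (cv2) and the standard library are available. Lean on these libraries where they do the work, as an engineer would, in place of code of your own. Each camera call takes 0.05 s, during which the arm holds its last target.

## Working session

There is one attempt and no reset: what is moved stays moved. The work goes in short steps, Python scripts to look and compute and a shell command to move; the robot and the scene stay as the last step left them, time stands still between calls to the robot, and variables do not carry over. Pictures are saved under pics/ and viewed, and the job is handed in when it is done.

```bash
mkdir -p pics; ls; cat > h.py <<'E'
import numpy as np, cv2
from plant import sensors, viewer, r
def cap(name,out):
    c=viewer.capture(name); cv2.imwrite('pics/'+out,cv2.cvtColor(c['img'],cv2.COLOR_RGB2BGR))
    np.savez('pics/'+out+'.npz',img=c['img'],K=c['camera_matrix'],T=c['camera_from_world']); return c
def ld(out):
    return np.load('pics/'+out+'.npz')
def p2w(c,u,v,z):
    K=np.array(c['K']);T=np.array(c['T'])
    d=T[:3,:3].T@np.linalg.inv(K)@np.array([u,v,1.]); o=-T[:3,:3].T@T[:3,3]
    return o+d*(z-o[2])/d[2]
def w2p(c,p):
    q=np.array(c['T'])@np.r_[p,1]; q=np.array(c['K'])@q[:3]; return q[:2]/q[2]
def crop(out,u0,v0,u1,v1,s,new):
    im=cv2.imread('pics/'+out)[v0:v1,u0:u1]; cv2.imwrite('pics/'+new,cv2.resize(im,None,fx=s,fy=s,interpolation=cv2.INTER_CUBIC))
E
python3 - <<'E'
from h import *
cap('scene','s0.png');cap('top','t0.png')
s=sensors.get_state();print(s)
for n in('s0.png','t0.png'):
    c=ld(n);print(c['K'],-c['T'][:3,:3].T@c['T'][:3,3])
E
```

```text
pics
{'time_s': 0.1, 'joints': array([-5.82647745e+01,  2.05889364e+01,  6.38875410e-01, -1.77045198e-02,
       -7.01354870e+01, -1.65071894e+01]), 'qd': array([-0.08202784, -0.20078387,  0.03157226,  0.06443836,  0.05502762,
       -0.04322559]), 'joint_torque': array([-6.38040674e-04, -5.84164345e+01,  2.93754065e+01,  7.01557070e+00,
        1.01825219e-02, -5.01000056e-05]), 'tcp_pos': array([ 0.17715903, -0.65088447,  0.22569723]), 'eef_rot': array([ 1.79913249e+02, -8.35131143e-03, -1.64777986e+02]), 'contact_force': array([ 0.64835783,  0.22352037, -0.52311067]), 'moment': array([-0.01330329,  0.0084537 , -0.02217636]), 'gripper_width': 0.08780450804426355}
[[384.05166744   0.         260.26054552]
 [  0.         384.05166744 190.34055732]
 [  0.           0.           1.        ]] [ 1.50261776 -0.50911595  0.96106639]
[[388.5419639    0.         260.38534423]
 [  0.         388.5419639  197.24864124]
 [  0.           0.           1.        ]] [0.37757879 0.02010268 1.32482955]
```

View pics/s0.png

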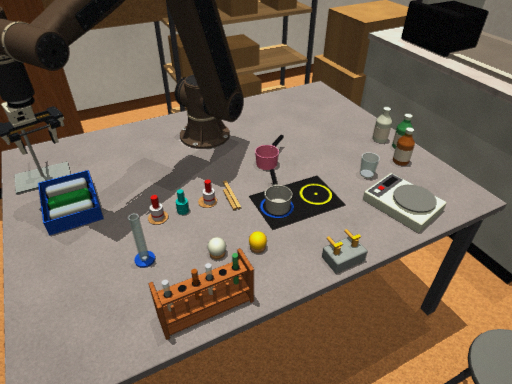

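View pics/t0.png

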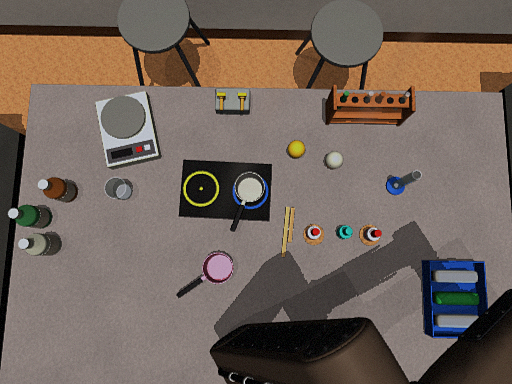

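The scene view has the pan on the blue ring at about (277,195) and the yellow ring at (315,194). The canisters are at (157,207) and (208,192), with the turquoise one between them. In the top view the pan is at (249,190), the yellow ring at (201,188), and the canisters at (314,233) and (372,234).

```bash
python3 - <<'E'
from h import *
crop('t0.png',175,150,285,250,7,'t0a.png')
crop('t0.png',280,200,400,260,6,'t0b.png')
crop('s0.png',140,130,350,240,3.8,'s0a.png')
E
```

```text
(no output)
```

View pics/t0a.png

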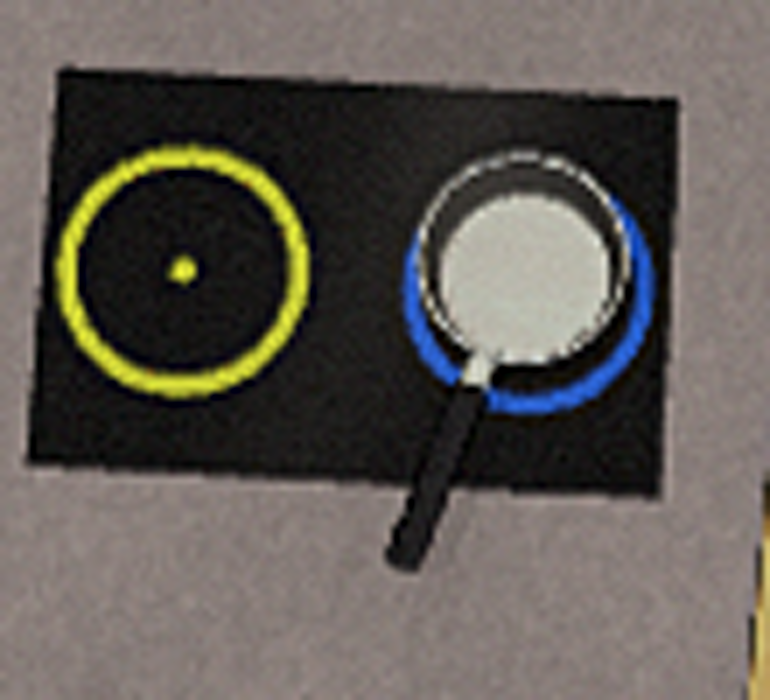

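View pics/t0b.png

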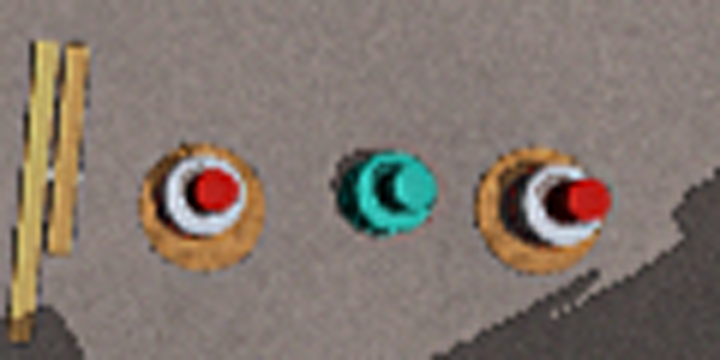

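View pics/s0a.png

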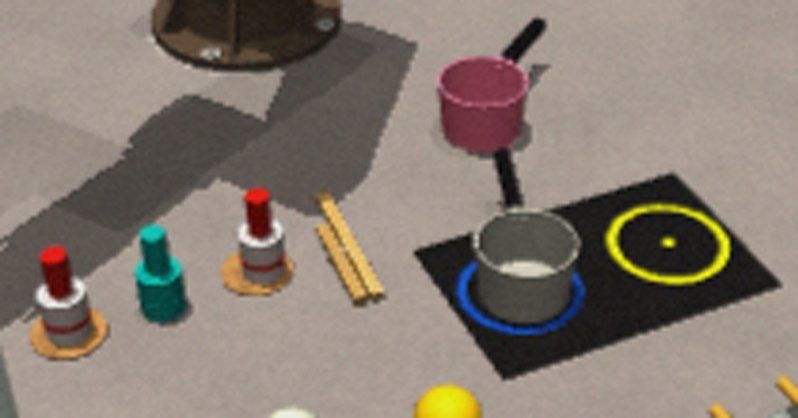

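```bash
python3 - <<'E'
from h import *
t=ld('t0.png');s=ld('s0.png')
A=lambda U,V:(175+(U+.5)/7-.5,150+(V+.5)/7-.5)
B=lambda U,V:(280+(U+.5)/6-.5,200+(V+.5)/6-.5)
S=lambda U,V:(140+(U+.5)/3.8-.5,130+(V+.5)/3.8-.5)
def p(n,uv,z,c=t): 
    w=p2w(c,*uv,z);print(n,np.round(w,4));return w
y=p('yel',A(182,270),.004);b=p('blue',A(530,287),.004);print(np.linalg.norm(y-b))
p('yel S',S(668,243),.004,s)
pr=p('rim',A(525,258),.069);p('rimS',S(527,245),.069,s);p('floor',A(526,278),.007)
h1=p('h near',A(481,395),.066);h2=p('h far',A(403,565),.066);print(np.linalg.norm(h1-h2), np.linalg.norm((h1+h2)/2-pr)); d=pr-(h1+h2)/2;print(np.degrees(np.arctan2(d[1],d[0])))
p('h nearS',S(515,200),.066,s);p('h farS',S(502,152),.066,s)
p('cL top',B(213,190),.099);p('cL topS',S(258,194),.099,s);p('coL',B(203,207),.004);p('coLS',S(257,270),.004,s)
p('cR top',B(587,200),.099);p('cR topS',S(54,254),.099,s);p('coR',B(538,210),.004);p('coRS',S(69,331),.004,s)
p('turq',B(408,190),.099)
p('holder',B(20,330),.01);p('holder2',B(85,45),.01)
p('cLbody',B(204,197),.054);p('cRbody',B(565,205),.054)
p('pink',(218,268),.065);p('yball',(296,149),.03);p('wball',(334,160),.03);p('cyl foot',(395,187),0.005)
E
```

```text
yel [0.6021 0.2239 0.004 ]
blue [0.5965 0.0525 0.004 ]
0.17155101896064373
yel S [0.6018 0.2214 0.004 ]
rim [0.5995 0.0535 0.069 ]
rimS [0.605  0.0506 0.069 ]
floor [0.6005 0.0544 0.007 ]
h near [0.5348 0.0728 0.066 ]
h far [0.4551 0.107  0.066 ]
0.08674825083282475 0.11070342720675765
-19.207665447130168
h nearS [0.5369 0.0761 0.066 ]
h farS [0.4618 0.1032 0.066 ]
cL top [ 0.4543 -0.1566  0.099 ]
cL topS [ 0.4544 -0.1595  0.099 ]
coL [ 0.4506 -0.1645  0.004 ]
coLS [ 0.4519 -0.1671  0.004 ]
cR top [ 0.4523 -0.353   0.099 ]
cR topS [ 0.4533 -0.3559  0.099 ]
coR [ 0.452  -0.3541  0.004 ]
coRS [ 0.4534 -0.3573  0.004 ]
turq [ 0.456 -0.259  0.099]
holder [ 0.3801 -0.0612  0.01  ]
holder2 [ 0.541 -0.097  0.01 ]
cLbody [ 0.4533 -0.1581  0.054 ]
cRbody [ 0.4521 -0.3547  0.054 ]
pink [0.3344 0.149  0.065 ]
yball [ 0.7395 -0.1023  0.03  ]
wball [ 0.703  -0.2324  0.03  ]
cyl foot [ 0.6172 -0.4469  0.005 ]
```

```bash
python3 -m handwheel '[32,74,0,0,0,2.54, 32,74,0,0,0,2.54, 32,74,0,0,0,2.54, 32,74,0,0,0,2.54, 32,74,0,0,0,2.54, 32,74,0,0,0,2.54, 32,74,0,0,0,2.54, 32,74,0,0,0,2.54]' 0 30
```

```text
time_s: 0.9
tcp_pos: [0.336, -0.2822, 0.2261]
eef_rot: [180.0, -0.0, -95.7]
contact_force: [0.9, -0.4, -0.6]
gripper_width: 0.0874
```

```bash
python3 -m handwheel '[16.1,37.1,-9,0,0,1.339, 16.1,37.1,-9,0,0,1.339, 16.1,37.1,-9,0,0,1.339, 16.1,37.1,-9,0,0,1.339, 16.1,37.1,-9,0,0,1.339, 16.1,37.1,-9,0,0,1.339, 16.1,37.1,-9,0,0,1.339, 16.1,37.1,-9,0,0,1.339]'; python3 -m handwheel '[0,0,0,0,0,0.15,0,0,0,0,0,0.15]'
python3 - <<'E'
from h import *
cap('scene','s1.png');cap('top','t1.png')
crop('t1.png',175,150,285,250,7,'t1a.png')
crop('s1.png',200,100,340,240,4,'s1a.png')
print(sensors.get_state()['tcp_pos'],sensors.get_state()['eef_rot'])
E
```

```text
time_s: 1.7
tcp_pos: [0.491, 0.0765, 0.1391]
eef_rot: [180.0, -0.0, -26.9]
contact_force: [1.1, -0.3, 0.7]
gripper_width: 0.0875
time_s: 1.9
tcp_pos: [0.4907, 0.0776, 0.1381]
eef_rot: [179.9, 0.1, -18.0]
contact_force: [0.3, 0.2, 0.2]
gripper_width: 0.0876
[0.4905136  0.07614111 0.13889107] [ 1.79945014e+02  6.37657587e-03 -1.85077149e+01]
```

View pics/t1a.png

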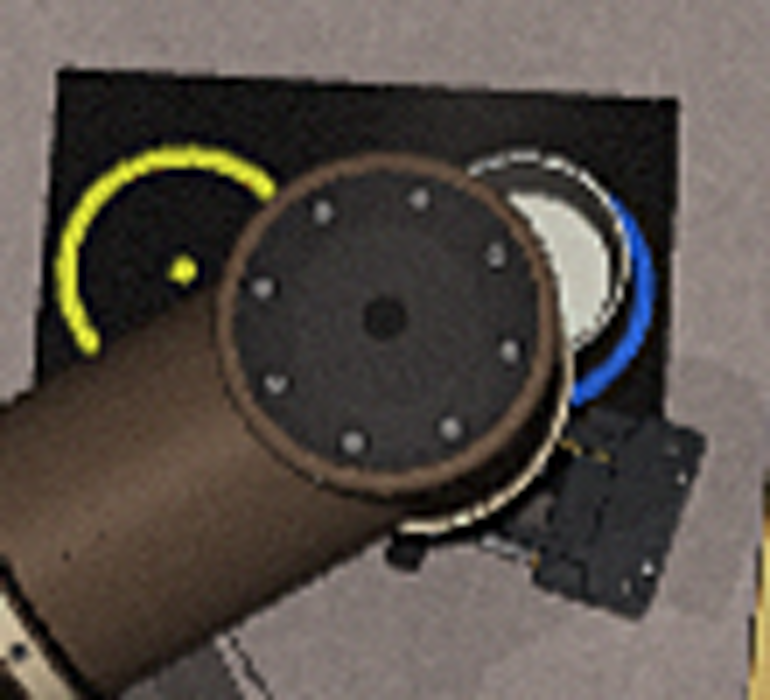

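View pics/s1a.png

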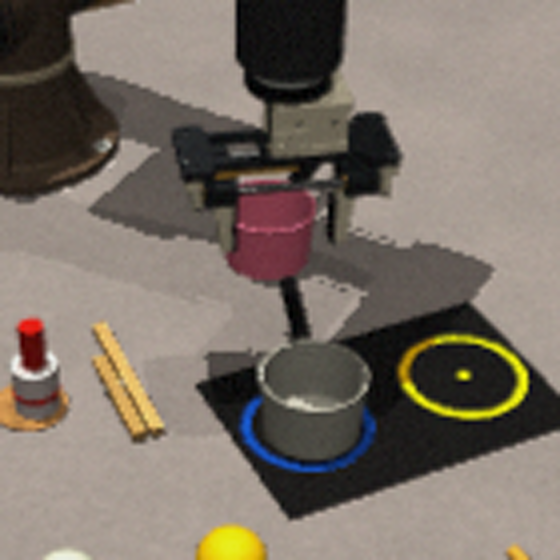

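```bash
python3 -m handwheel '[0.7,1.2,-3,0,0,-0.017, 0.7,1.2,-6,0,0,-0.017, 0.7,1.2,-9,0,0,-0.017, 0.7,1.2,-10,0,0,-0.017, 0.7,1.2,-10,0,0,-0.017, 0.7,1.2,-10,0,0,-0.017]'
python3 - <<'E'
from h import *
cap('scene','s2.png')
crop('s2.png',200,100,340,240,4,'s2a.png')
print(sensors.get_state()['tcp_pos'],sensors.get_state()['eef_rot'])
E
```

```text
time_s: 2.6
tcp_pos: [0.4982, 0.088, 0.0401]
eef_rot: [180.0, -0.1, -19.6]
contact_force: [-0.5, 0.5, 0.9]
gripper_width: 0.0879
[0.49850182 0.08824898 0.04041494] [-1.79957949e+02 -9.02173621e-02 -1.95513720e+01]
```

View pics/s2a.png

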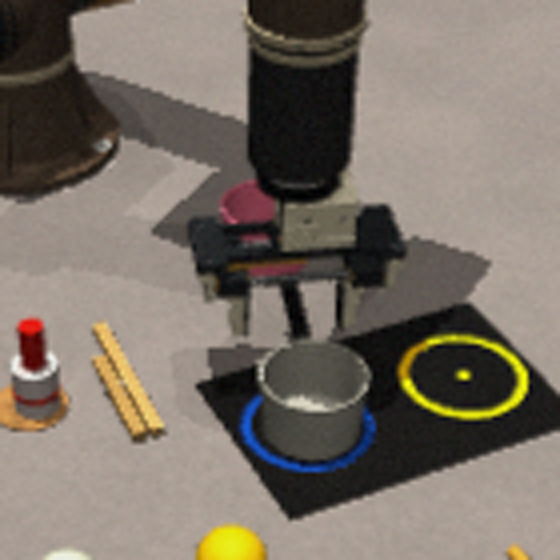

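The handle, at about (292,300), sits midway between the fingers and the pan hasn't moved. I'm closing the gripper.

```bash
python3 -m handwheel '[0,0,0,0,0,0,0,0,0,0,0,0,0,0,0,0,0,0,0,0,0,0,0,0,0,0,0,0,0,0,0,0,0,0,0,0,0,0,0,0,0,0,0,0,0,0,0,0]' 255 30;  python3 - <<'E'
from h import *
cap('scene','s3.png')
crop('s3.png',200,100,340,240,4,'s3a.png')
print(sensors.get_state())
E
```

```text
time_s: 3.45
tcp_pos: [0.4985, 0.0883, 0.0403]
eef_rot: [-180.0, -0.1, -19.5]
contact_force: [-0.1, 0.6, -0.8]
gripper_width: 0.0291
{'time_s': 3.5, 'joints': array([ 32.34375798,  16.6135589 , -33.76310594,   0.07280032,
       -39.54744989,  38.05481181]), 'qd': array([ 0.01124584, -0.10481382, -0.08983635,  0.03493173,  0.02934807,
       -0.01064176]), 'joint_torque': array([ 3.83689126e-03, -4.35274458e+01,  1.99687207e+01,  4.72002447e+00,
        8.15699436e-02, -2.63049496e-04]), 'tcp_pos': array([0.49846352, 0.08826521, 0.04031149]), 'eef_rot': array([-1.79968883e+02, -8.33208230e-02, -1.95453474e+01]), 'contact_force': array([0.36074727, 0.18483014, 0.4794657 ]), 'moment': array([-0.08758055,  0.16481166, -0.0094236 ]), 'gripper_width': 0.025385009773175114}
```

View pics/s3a.png

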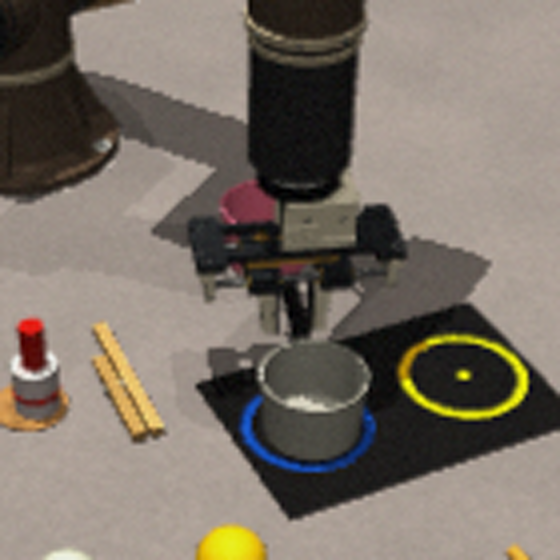

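The fingers are still closing around the handle.

```bash
python3 -m handwheel '[0,0,0,0,0,0,0,0,0,0,0,0,0,0,0,0,0,0,0,0,0,0,0,0]' 255 30;  python3 - <<'E'
from h import *
cap('scene','s4.png')
crop('s4.png',200,100,340,240,4,'s4a.png')
print(sensors.get_state())
E
```

```text
time_s: 3.9
tcp_pos: [0.4985, 0.0884, 0.0403]
eef_rot: [-180.0, -0.1, -19.5]
contact_force: [1.0, 1.5, -0.6]
gripper_width: 0.0158
{'time_s': 3.95, 'joints': array([ 32.34752027,  16.61605754, -33.75721574,   0.06887157,
       -39.54155242,  38.05809959]), 'qd': array([-0.04369718,  0.0001619 , -0.07033255, -0.062211  , -0.00877382,
        0.01198996]), 'joint_torque': array([ -0.78925721, -43.8020432 ,  19.66256618,   4.83900189,
        -0.19379385,  -0.14397236]), 'tcp_pos': array([0.49853117, 0.08836402, 0.04031319]), 'eef_rot': array([-1.79960029e+02, -8.70800667e-02, -1.95413319e+01]), 'contact_force': array([ 0.33287092,  0.40290407, -1.09166049]), 'moment': array([0.41037272, 0.16212003, 0.17345328]), 'gripper_width': 0.01599432492968884}
```

View pics/s4a.png

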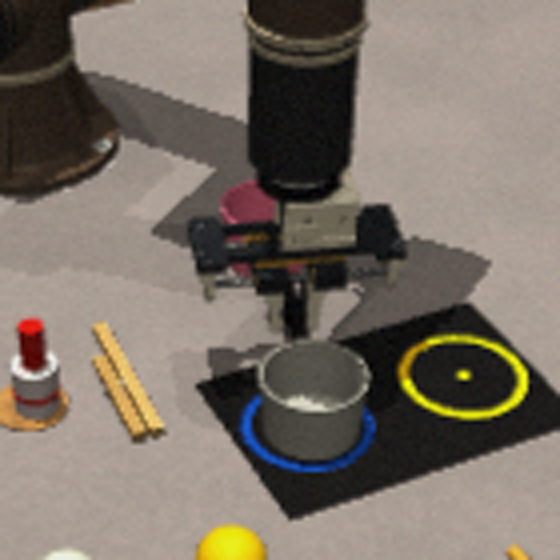

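```bash
python3 -m handwheel '[0,0.5,0,0,0,0, 0,1.4,0,0,0,0, 0,2.4,0,0,0,0, 0,3.4,0,0,0,0, 0,4.4,0,0,0,0, 0,5.4,0,0,0,0, 0,6.4,0,0,0,0, 0,7.0,0,0,0,0]'; python3 - <<'E'
from h import *
print(sensors.get_state()['tcp_pos'],sensors.get_state()['contact_force'],sensors.get_state()['moment'])
E
```

```text
time_s: 4.75
tcp_pos: [0.4986, 0.1595, 0.0403]
eef_rot: [-180.0, -0.1, -19.5]
contact_force: [-0.4, -3.3, 0.1]
gripper_width: 0.0162
[0.49855624 0.15954598 0.04027878] [-0.4113392  -3.28458404  0.12589787] [-1.25022966  0.11874324 -0.23619378]
```

```bash
python3 -m handwheel '[0,1.2,0,0,0,0, 0,2.4,0,0,0,0, 0,3.6,0,0,0,0, 0,4.8,0,0,0,0, 0,6,0,0,0,0, 0,7.2,0,0,0,0, 0,8.4,0,0,0,0, 0,9.2,0,0,0,0]'; python3 -m handwheel '[0,0.4,0,0,0,0, 0,0.6,0,0,0,0, 0,0.6,0,0,0,0]'; python3 - <<'E'
from h import *
print(sensors.get_state()['tcp_pos'],sensors.get_state()['contact_force'],sensors.get_state()['moment'])
cap('scene','s5.png');cap('top','t5.png')
crop('t5.png',175,150,285,250,7,'t5a.png')
crop('s5.png',230,130,360,230,6,'s5a.png')
E
```

```text
time_s: 5.55
tcp_pos: [0.4986, 0.2528, 0.0402]
eef_rot: [-179.9, -0.1, -19.5]
contact_force: [0.1, -3.2, 0.7]
gripper_width: 0.0152
time_s: 5.85
tcp_pos: [0.4986, 0.2591, 0.0403]
eef_rot: [-179.9, -0.1, -19.5]
contact_force: [-1.5, -1.7, 2.3]
gripper_width: 0.0158
[0.49864527 0.25913287 0.04030848] [-1.47072624 -1.65494317  2.28881776] [-0.35541945  0.59535376 -0.14760022]
```

View pics/t5a.png

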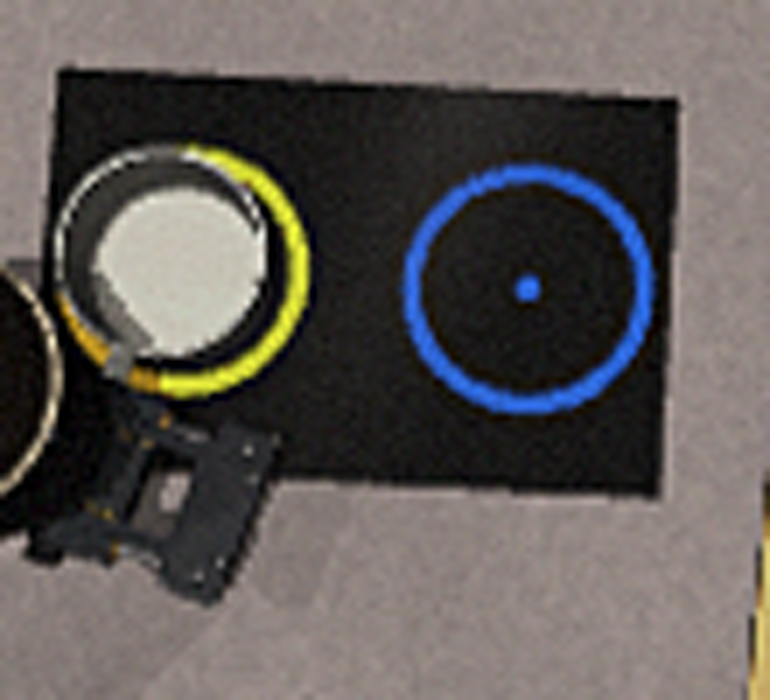

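View pics/s5a.png

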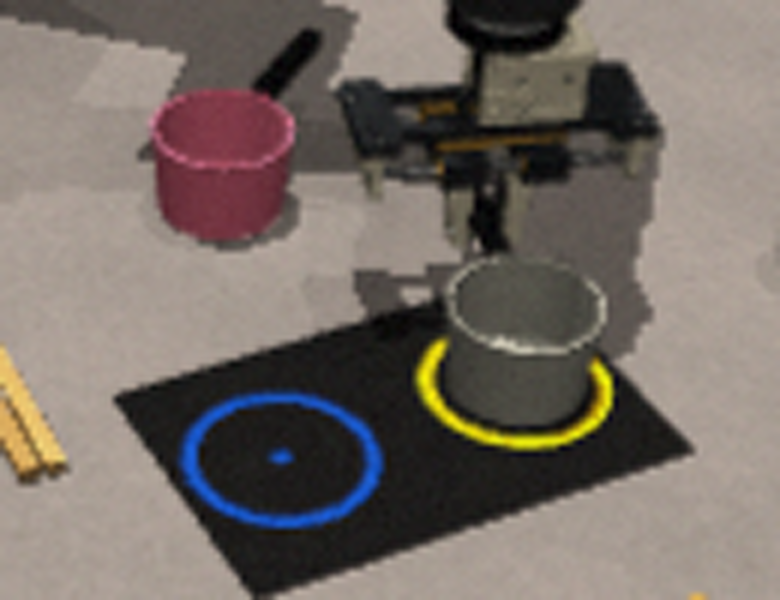

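```bash
python3 - <<'E'
from h import *
t=ld('t5.png');s=ld('s5.png')
A=lambda U,V:(175+(U+.5)/7-.5,150+(V+.5)/7-.5)
S=lambda U,V:(230+(U+.5)/6-.5,130+(V+.5)/6-.5)
print('rim',p2w(t,*A(161,254),.069),'floor',p2w(t,*A(181,272),.008),'blue',p2w(t,*A(528,289),.004))
print('rimS',p2w(s,*S(526,305),.069),'blueS',p2w(s,*S(281,458),.004),'yelS',p2w(s,*S(515,371),.004), 'ringscentre outer')
for c,f in((t,'t'),(s,'s')):
  for p in ([.6045,.2234,.069],[.602,.2235,.069]): print(f,w2p(c,p))
E
```

```text
rim [0.59852474 0.22400383 0.069     ] floor [0.60045626 0.22374419 0.008     ] blue [0.59551572 0.0534144  0.004     ]
rimS [0.60189862 0.22138187 0.069     ] blueS [0.59549862 0.05113767 0.004     ] yelS [0.59085008 0.22879436 0.004     ] ringscentre outer
t [197.82787682 184.06731477]
t [197.76715696 184.81663422]
s [318.08641844 180.64919244]
s [317.73197453 180.27501152]
```

```bash
python3 -m handwheel '[0.15,0,0,0,0,0, 0.15,0,0,0,0,0, 0.15,0,0,0,0,0]'; python3 -m handwheel '[0,0,0,0,0,0, 0,0,0,0,0,0, 0,0,0,0,0,0, 0,0,0,0,0,0, 0,0,0,0,0,0, 0,0,0,0,0,0]' 0; python3 -m handwheel '[0,0,3,0,0,0, 0,0,6,0,0,0, 0,0,9,0,0,0, 0,0,11,0,0,0, 0,0,12,0,0,0]'; python3 - <<'E'
from h import *
cap('scene','s6.png');cap('top','t6.png')
crop('t6.png',175,150,285,250,7,'t6a.png')
crop('s6.png',230,130,360,230,6,'s6a.png')
E
```

```text
time_s: 6.25
tcp_pos: [0.4999, 0.259, 0.0403]
eef_rot: [-179.9, -0.1, -19.5]
contact_force: [-4.5, 0.4, 2.0]
gripper_width: 0.0159
time_s: 6.85
tcp_pos: [0.5, 0.2591, 0.0404]
eef_rot: [-179.9, -0.1, -19.5]
contact_force: [0.5, 0.2, -0.6]
gripper_width: 0.0582
time_s: 7.35
tcp_pos: [0.5007, 0.2597, 0.1625]
eef_rot: [-179.7, -0.2, -19.5]
contact_force: [0.3, 0.1, -0.6]
gripper_width: 0.0876
```

View pics/t6a.png

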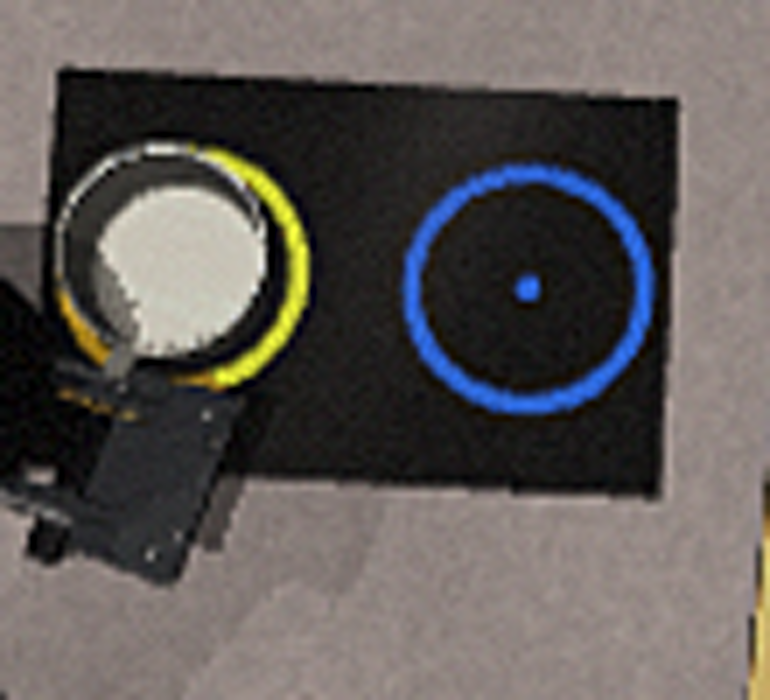

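View pics/s6a.png

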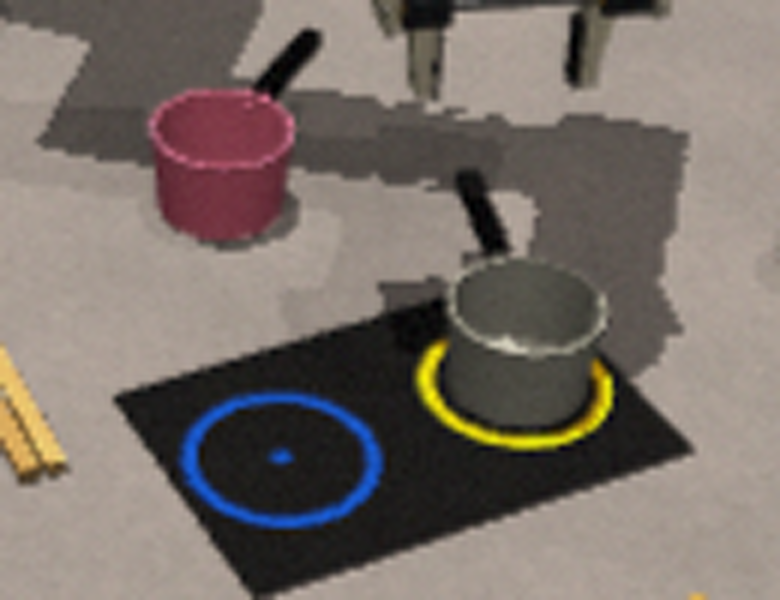

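The pan is released and centred on the yellow ring, to within about 1-2 mm. Next is the left canister.

```bash
python3 -m handwheel '[-4.7,-41.8,0,0,0,-1.23, -4.7,-41.8,0,0,0,-1.23, -4.7,-41.8,0,0,0,-1.23, -4.7,-41.8,0,0,0,-1.23, -4.7,-41.8,0,0,0,-1.23, -4.7,-41.8,0,0,0,-1.23, -4.7,-41.8,0,0,0,-1.23, -4.7,-41.8,0,0,0,-1.23]'; python3 -m handwheel '[-0.4,-2.5,0,0,0,-0.03,-0.4,-2.5,0,0,0,-0.03,-0.4,-2.5,0,0,0,-0.03]';python3 - <<'E'
from h import *
cap('scene','s7.png')
crop('s7.png',140,130,270,230,6,'s7a.png')
print(sensors.get_state()['tcp_pos'],sensors.get_state()['eef_rot'])
E
```

```text
time_s: 8.25
tcp_pos: [0.4543, -0.1403, 0.1602]
eef_rot: [-179.9, -0.1, -88.6]
contact_force: [1.8, 0.1, 0.6]
gripper_width: 0.0876
time_s: 8.55
tcp_pos: [0.4494, -0.1658, 0.1588]
eef_rot: [-180.0, -0.1, -90.4]
contact_force: [-0.4, 0.7, -0.2]
gripper_width: 0.0876
[ 0.44980964 -0.16519906  0.15913435] [-1.79955659e+02 -1.29979461e-01 -9.03185871e+01]
```

View pics/s7a.png

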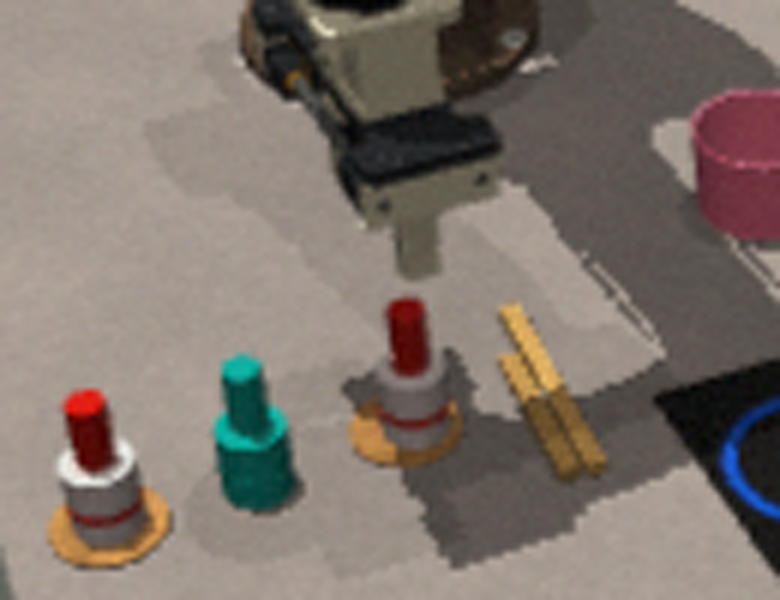

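```bash
python3 -m handwheel '[0.43,0.72,-2,0,0,0.005, 0.43,0.72,-5,0,0,0.005, 0.43,0.72,-8,0,0,0.005, 0.43,0.72,-9.6,0,0,0.005, 0.43,0.72,-9.9,0,0,0.005, 0.43,0.72,-9.9,0,0,0.005]'; python3 -m handwheel '[0,0,0,0,0,0,0,0,0,0,0,0,0,0,0,0,0,0,0,0,0,0,0,0,0,0,0,0,0,0,0,0,0,0,0,0,0,0,0,0,0,0,0,0,0,0,0,0]' 255 45
python3 -m handwheel '[0,0,0,0,0,0,0,0,0,0,0,0,0,0,0,0,0,0]'
python3 - <<'E'
from h import *
cap('scene','s8.png')
crop('s8.png',140,130,270,230,6,'s8a.png')
print(sensors.get_state())
E
```

```text
time_s: 9.2
tcp_pos: [0.4541, -0.1573, 0.0598]
eef_rot: [180.0, -0.1, -89.9]
contact_force: [1.0, 0.3, -0.3]
gripper_width: 0.0878
time_s: 10.0
tcp_pos: [0.4541, -0.1573, 0.0598]
eef_rot: [180.0, -0.1, -89.9]
contact_force: [-0.3, -0.4, 0.3]
gripper_width: 0.029
time_s: 10.3
tcp_pos: [0.454, -0.1573, 0.0598]
eef_rot: [180.0, -0.1, -89.9]
contact_force: [-1.0, 1.1, 0.8]
gripper_width: 0.0232
{'time_s': 10.35, 'joints': array([  4.53454326,  12.84142883, -35.80622511,   0.20849103,
       -41.40488425,  -4.62434109]), 'qd': array([ 0.09371549, -0.03875311, -0.1287167 ,  0.02550219, -0.00290012,
        0.03019088]), 'joint_torque': array([ 6.51387591e-02, -3.87342775e+01,  2.07406032e+01,  4.91695359e+00,
        1.55473491e-01,  4.55131187e-03]), 'tcp_pos': array([ 0.4540388 , -0.15730457,  0.05976833]), 'eef_rot': array([ 1.79958551e+02, -1.41549813e-01, -8.99333037e+01]), 'contact_force': array([-1.21958874, -0.32193386,  1.35655425]), 'moment': array([0.03939973, 0.25019585, 0.00150742]), 'gripper_width': 0.0231223895199218}
```

View pics/s8a.png

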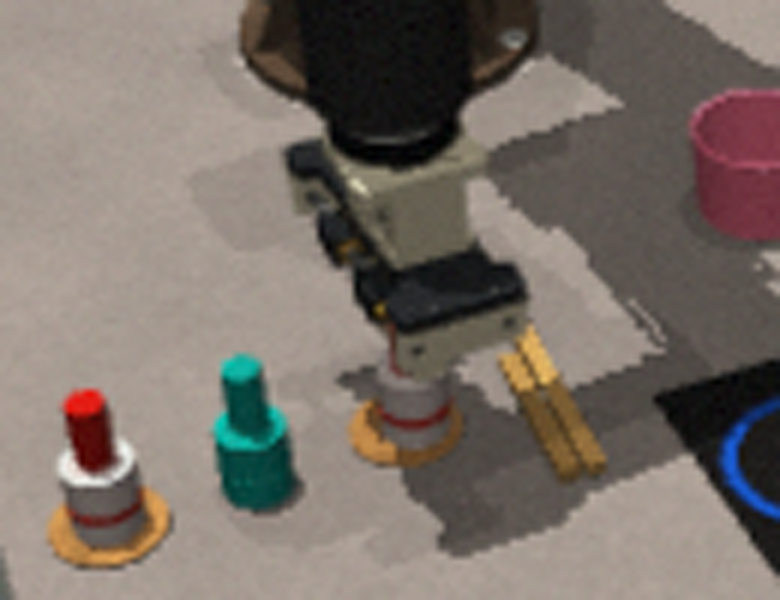

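The grip is held between the fingers, and the width reads 23 mm. Lifting 4 cm.

```bash
python3 -m handwheel '[0,0,0.5,0,0,0, 0,0,1.5,0,0,0, 0,0,2.5,0,0,0, 0,0,3.5,0,0,0, 0,0,4,0,0,0, 0,0,4,0,0,0, 0,0,4,0,0,0]'; python3 -m handwheel '[0,0,0,0,0,0,0,0,0,0,0,0]'
python3 -m handwheel '[0,0,0,0,0,0,0,0,0,0,0,0]'
python3 - <<'E'
from h import *
cap('scene','s9.png')
crop('s9.png',140,130,270,230,6,'s9a.png')
s=sensors.get_state();print(s['contact_force'],s['moment'],s['joint_torque'])
E
```

```text
time_s: 11.05
tcp_pos: [0.4539, -0.1572, 0.0998]
eef_rot: [180.0, -0.1, -89.9]
contact_force: [-0.1, -0.1, -2.4]
gripper_width: 0.0234
time_s: 11.25
tcp_pos: [0.4536, -0.1573, 0.0994]
eef_rot: [179.9, -0.1, -90.0]
contact_force: [-1.3, 0.4, -2.3]
gripper_width: 0.0234
time_s: 11.45
tcp_pos: [0.4534, -0.1572, 0.0991]
eef_rot: [179.9, -0.1, -89.9]
contact_force: [0.0, 0.0, -2.3]
gripper_width: 0.0237
[ 0.04653129 -0.17400889 -2.63501783] [0.08512892 0.09899082 0.01897987] [-2.50144869e-03 -3.75729382e+01  2.36414856e+01  5.78009918e+00
  1.95866008e-02 -3.46495353e-04]
```

View pics/s9a.png

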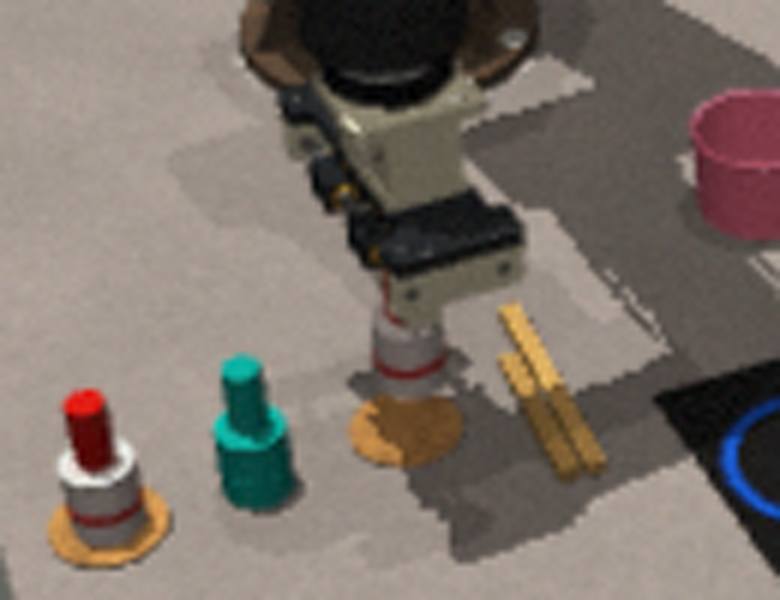

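It reads about 2.4 N, so this is the light one. I'm setting it back, shifted onto the coaster's middle.

```bash
python3 -m handwheel '[-0.24,-0.78,0,0,0,0, -0.24,-0.78,-1,0,0,0, -0.24,-0.78,-2,0,0,0, -0.24,-0.78,-3,0,0,0, -0.24,-0.78,-3.4,0,0,0, -0.24,-0.78,-3.6,0,0,0,-0.24,-0.78,-3.75,0,0,0,-0.24,-0.78,-3.8,0,0,0]'; python3 - <<'E'
from h import *
s=sensors.get_state();print(s['contact_force'],s['tcp_pos'])
cap('scene','s10.png')
crop('s10.png',140,130,270,230,6,'s10a.png')
E
```

```text
time_s: 12.3
tcp_pos: [0.4513, -0.165, 0.0612]
eef_rot: [179.9, -0.1, -89.9]
contact_force: [0.2, -0.2, -1.9]
gripper_width: 0.0234
[ 0.24862188 -0.17094175 -1.90078764] [ 0.45125394 -0.16500935  0.0612184 ]
```

View pics/s10a.png

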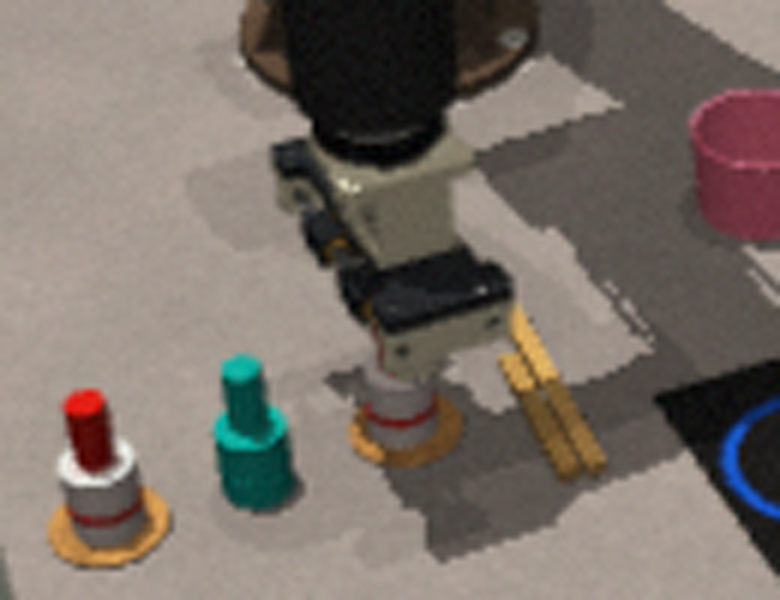

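```bash
python3 -m handwheel '[0,0,-0.08,0,0,0, 0,0,-0.14,0,0,0, 0,0,-0.17,0,0,0, 0,0,-0.17,0,0,0]'; python3 -m handwheel '[0,0,0,0,0,0,0,0,0,0,0,0,0,0,0,0,0,0,0,0,0,0,0,0,0,0,0,0,0,0,0,0,0,0,0,0]' 0; python3 -m handwheel '[0,0,2,0,0,0, 0,0,5,0,0,0, 0,0,8,0,0,0, 0,0,10,0,0,0]'; python3 -m handwheel '[0,-19,0,0,0,0, 0,-19,0,0,0,0,0,-19,0,0,0,0,0,-19,0,0,0,0,0,-19,0,0,0,0]'; python3 - <<'E'
from h import *
s=sensors.get_state();print(s['contact_force'],s['tcp_pos'],s['eef_rot'])
cap('scene','s11.png');cap('top','t11.png')
crop('s11.png',140,130,270,230,6,'s11a.png')
crop('t11.png',280,200,400,260,6,'t11a.png')
E
```

```text
time_s: 12.75
tcp_pos: [0.4514, -0.165, 0.0598]
eef_rot: [179.9, -0.1, -89.9]
contact_force: [-0.9, 0.7, -0.1]
gripper_width: 0.0234
time_s: 13.35
tcp_pos: [0.4514, -0.165, 0.0598]
eef_rot: [179.9, -0.1, -89.9]
contact_force: [-1.0, -0.1, 0.3]
gripper_width: 0.0658
time_s: 13.75
tcp_pos: [0.452, -0.1651, 0.1619]
eef_rot: [-179.9, -0.1, -89.9]
contact_force: [0.4, -0.2, 0.3]
gripper_width: 0.0871
time_s: 14.25
tcp_pos: [0.4516, -0.3591, 0.1612]
eef_rot: [180.0, -0.2, -90.1]
contact_force: [-0.8, 1.3, -0.0]
gripper_width: 0.0877
[-0.79116521  1.26208845 -0.01460376] [ 0.45155367 -0.35910995  0.16119061] [ 1.79999183e+02 -1.77857572e-01 -9.01413593e+01]
```

View pics/s11a.png

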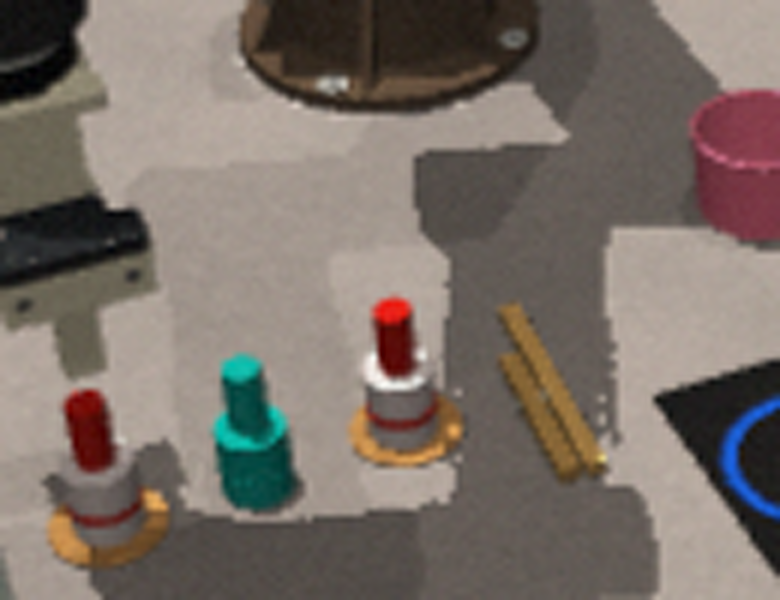

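View pics/t11a.png

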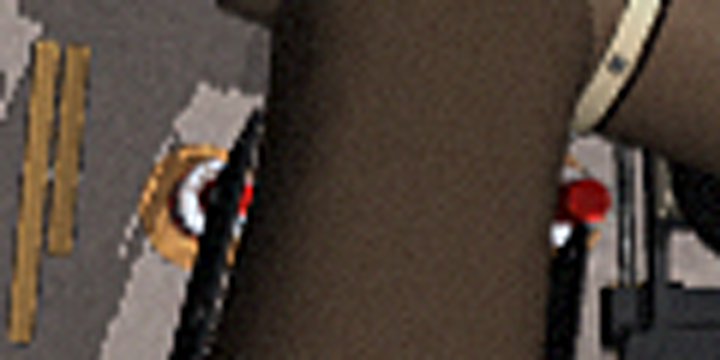

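```bash
python3 - <<'E'
from h import *
s=ld('s11.png')
S=lambda U,V:(140+(U+.5)/6-.5,130+(V+.5)/6-.5)
for n,u,v,z in(('Ltop',393,307,.099),('Lcoaster',406.5,428,.004),('Lshoulder',398,369,.054),('Rtop',86,401,.099),('Rcoast',110.5,524,.004)):print(n,p2w(s,*S(u,v),z))
# project expected outline of body base & coaster for candidates
for c in((.4519,-.1671),(.4519,-.1711)):
    P=[w2p(s,[c[0]+.022*np.cos(a),c[1]+.022*np.sin(a),.004]) for a in np.linspace(0,6.28,60)];P=np.array(P)
    Q=[(v[0]-140+.5)*6-.5 for v in P];R=[(v[1]-130+.5)*6-.5 for v in P];print(c,min(Q),max(Q),max(R))
E
crop(){ :; }; python3 - <<'E'
import sys;sys.path.insert(0,'.')
import os;os.chdir('.')
from h import *
crop('s11.png',192,172,224,212,16,'s11b.png')
E
```

```text
Ltop [ 0.45075717 -0.16746739  0.099     ]
Lcoaster [ 0.45326645 -0.16731148  0.004     ]
Lshoulder [ 0.45459299 -0.1694455   0.054     ]
Rtop [ 0.45307805 -0.35556109  0.099     ]
Rcoast [ 0.45468146 -0.35687887  0.004     ]
(0.4519, -0.1671) 370.70434749024207 441.21378695379434 449.96519909257415
(0.4519, -0.1711) 364.6961697712028 435.2939973685407 451.90989700146173
```

View pics/s11b.png

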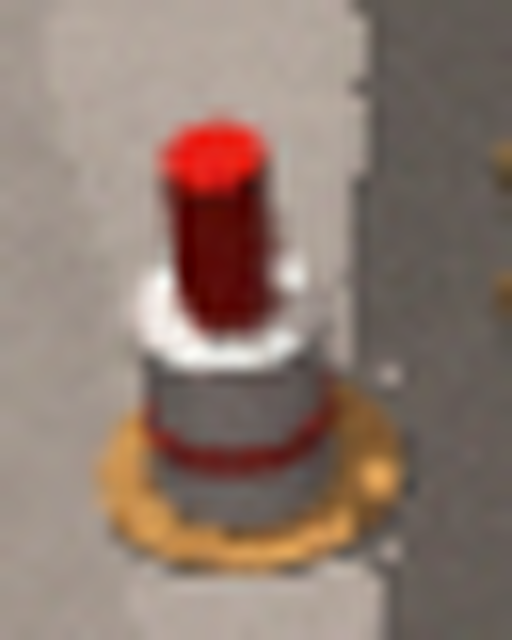

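The light canister stands upright on its coaster, 2-3 mm at most from the middle. On to the other one.

```bash
python3 -m handwheel '[0.1,0.4,-2,0,0,0.002, 0.1,0.4,-5,0,0,0.002, 0.1,0.4,-8,0,0,0.002, 0.1,0.4,-9.8,0,0,0.002, 0.1,0.4,-10.1,0,0,0.002, 0.1,0.4,-10.1,0,0,0.002]'; python3 -m handwheel '[0,0,0,0,0,0,0,0,0,0,0,0,0,0,0,0,0,0,0,0,0,0,0,0,0,0,0,0,0,0,0,0,0,0,0,0,0,0,0,0,0,0,0,0,0,0,0,0]' 255 50
python3 -m handwheel '[0,0,0,0,0,0,0,0,0,0,0,0,0,0,0,0,0,0,0,0,0,0,0,0]'
python3 -m handwheel '[0,0,0.5,0,0,0, 0,0,1.5,0,0,0, 0,0,2.5,0,0,0, 0,0,3.5,0,0,0, 0,0,4,0,0,0, 0,0,4,0,0,0, 0,0,4,0,0,0]'; python3 -m handwheel '[0,0,0.05,0,0,0,0,0,0.05,0,0,0]'
python3 -m handwheel '[0,0,0.05,0,0,0,0,0,0.05,0,0,0]'
python3 - <<'E'
from h import *
cap('scene','s12.png')
crop('s12.png',120,130,250,230,6,'s12a.png')
s=sensors.get_state();print(s['contact_force'],s['moment'],s['joint_torque'])
E
```

```text
time_s: 14.95
tcp_pos: [0.4525, -0.3512, 0.0603]
eef_rot: [179.9, -0.1, -89.9]
contact_force: [0.3, -0.9, -0.5]
gripper_width: 0.0879
time_s: 15.75
tcp_pos: [0.4524, -0.3512, 0.0602]
eef_rot: [179.9, -0.1, -89.9]
contact_force: [-0.1, -0.3, -0.5]
gripper_width: 0.0295
time_s: 16.15
tcp_pos: [0.4523, -0.3512, 0.0602]
eef_rot: [179.9, -0.1, -89.9]
contact_force: [-0.4, -0.0, 1.2]
gripper_width: 0.0237
time_s: 16.85
tcp_pos: [0.4522, -0.3511, 0.1002]
eef_rot: [179.9, -0.1, -89.9]
contact_force: [0.3, 0.0, -5.7]
gripper_width: 0.0231
time_s: 17.05
tcp_pos: [0.4519, -0.351, 0.1003]
eef_rot: [179.9, -0.1, -89.9]
contact_force: [-0.2, 0.5, -7.0]
gripper_width: 0.0231
time_s: 17.25
tcp_pos: [0.4518, -0.3509, 0.1006]
eef_rot: [179.9, -0.1, -89.9]
contact_force: [0.4, -0.2, -5.6]
gripper_width: 0.023
[ 1.5206592  -0.05368433 -6.74540056] [0.05647854 0.10277249 0.04345081] [-5.67918087e-04 -5.22316003e+01  2.63463074e+01  6.67292833e+00
  4.57046391e-02 -4.00552053e-04]
```

View pics/s12a.png

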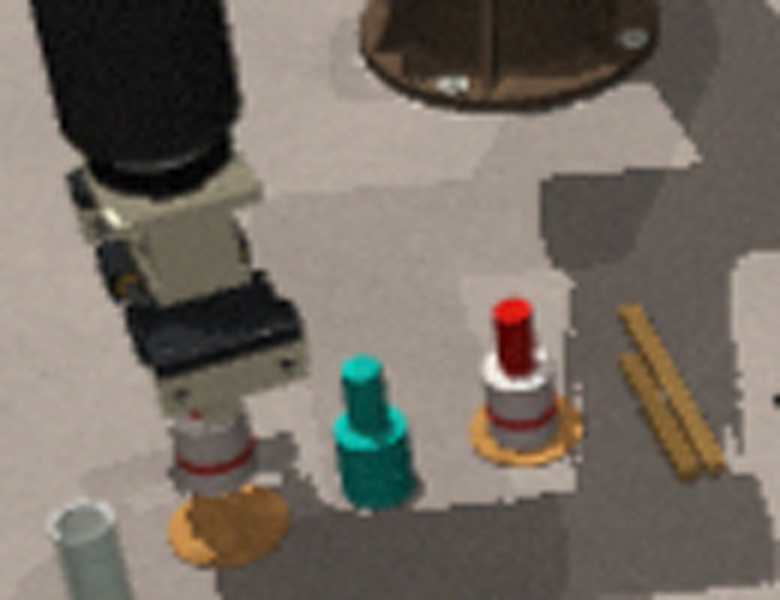

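The second reads about 6.3 N (0.65 kg), so it's the heavier one. Raising it and carrying it gently to the pan.

```bash
python3 -m handwheel '[0,0,1,0,0,0, 0,0,2.5,0,0,0, 0,0,4.5,0,0,0, 0,0,6.5,0,0,0, 0,0,8.5,0,0,0, 0,0,10,0,0,0, 0,0,10.8,0,0,0, 0,0,11,0,0,0]'; python3 -m handwheel '[0.2,0.7,0,0,0,0, 0.6,2.1,0,0,0,0, 1.1,4.2,0,0,0,0, 1.8,6.8,0,0,0,0, 2.5,9.4,0,0,0,0, 3.2,12,0,0,0,0, 3.9,14.6,0,0,0,0, 4.6,17.2,0,0,0,0]'; python3 -m handwheel '[0.7,2.6,0,0,0,0, 1.4,5.2,0,0,0,0, 2.1,7.8,0,0,0,0, 2.8,10.4,0,0,0,0, 3.5,13,0,0,0,0, 4.2,15.6,0,0,0,0, 4.9,18.2,0,0,0,0, 5.6,20.8,0,0,0,0]'; python3 - <<'E'
from h import *
s=sensors.get_state();print(s['contact_force'],s['tcp_pos'],s['joints'])
E
```

```text
time_s: 18.1
tcp_pos: [0.4522, -0.3511, 0.212]
eef_rot: [180.0, -0.1, -89.9]
contact_force: [-0.4, 0.2, -6.1]
gripper_width: 0.0231
time_s: 18.9
tcp_pos: [0.4979, -0.1768, 0.2112]
eef_rot: [179.9, -0.1, -89.9]
contact_force: [0.3, 0.5, -5.9]
gripper_width: 0.0231
time_s: 19.7
tcp_pos: [0.5532, 0.0332, 0.2104]
eef_rot: [179.8, -0.1, -89.8]
contact_force: [0.0, -0.0, -6.2]
gripper_width: 0.0233
[ 0.03552016 -0.02836632 -6.22961915] [0.55324706 0.03324264 0.21036063] [ 2.37063043e+01  9.98664710e+00 -1.59796528e+01  3.27566605e-02
 -6.42229629e+01 -2.35535182e+01]
```

Still to go: about (+4.9, +19.3) cm.

```bash
python3 -m handwheel '[0.65,2.6,0,0,0,0, 1.3,5.2,0,0,0,0, 2,7.8,0,0,0,0, 2.6,10.4,0,0,0,0, 3.2,12.8,0,0,0,0, 3.8,15,0,0,0,0, 4.2,16.6,0,0,0,0, 4.4,17.4,0,0,0,0]'; python3 -m handwheel '[0.3,1,0,0,0,0, 0.5,1.6,0,0,0,0, 0.5,1.6,0,0,0,0]'; python3 - <<'E'
from h import *
s=sensors.get_state();print(s['contact_force'],s['tcp_pos'],s['eef_rot'])
cap('scene','s13.png');cap('top','t13.png')
crop('s13.png',230,80,360,230,4.5,'s13a.png')
crop('t13.png',150,130,290,250,5,'t13a.png')
E
```

```text
time_s: 20.5
tcp_pos: [0.5975, 0.2089, 0.2099]
eef_rot: [179.8, -0.1, -89.8]
contact_force: [-0.5, -0.3, -6.2]
gripper_width: 0.0236
time_s: 20.8
tcp_pos: [0.6027, 0.2253, 0.2097]
eef_rot: [179.8, -0.1, -89.8]
contact_force: [0.1, -0.1, -6.7]
gripper_width: 0.0233
[ 0.12087583 -0.13083157 -6.73029184] [0.60270031 0.22530378 0.20970389] [ 1.79808396e+02 -1.22802220e-01 -8.97729314e+01]
```

View pics/s13a.png

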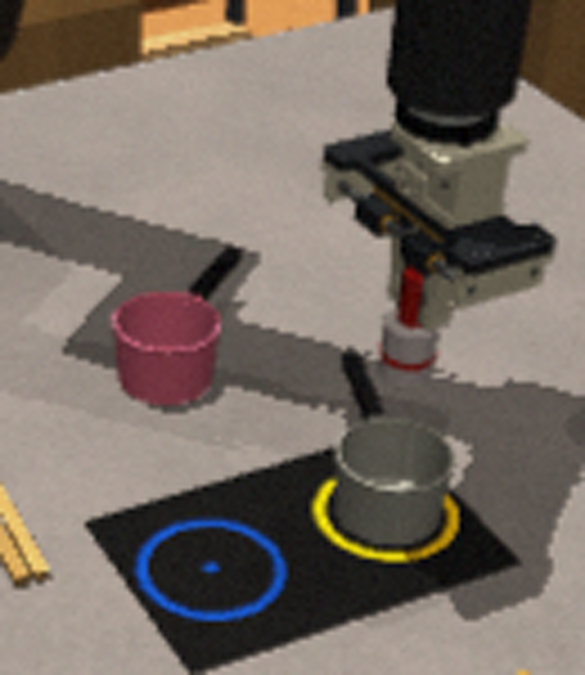

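View pics/t13a.png

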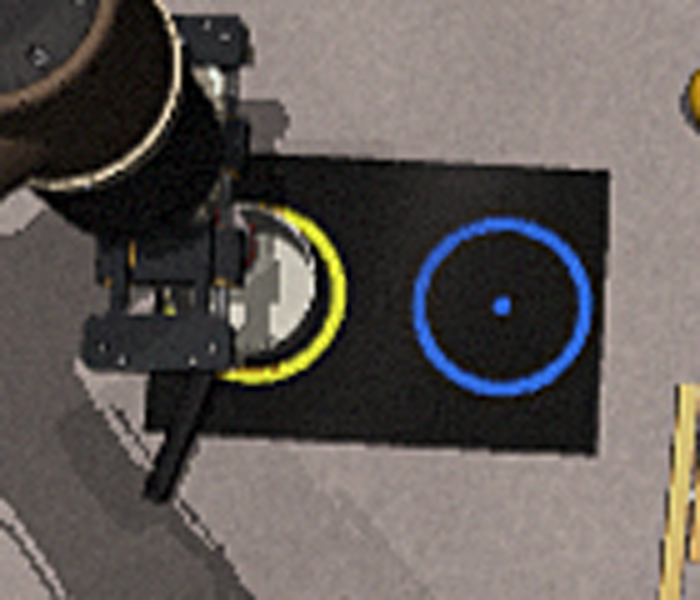

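```bash
python3 -m handwheel '[0,0,-0.6,0,0,0, 0,0,-1.6,0,0,0, 0,0,-2.7,0,0,0, 0,0,-3.8,0,0,0, 0,0,-4.7,0,0,0, 0,0,-5.2,0,0,0, 0,0,-5.4,0,0,0, 0,0,-5.4,0,0,0]'; python3 -m handwheel '[0,0,0,0.003,0,0,0,0,0,0.003,0,0]'; python3 - <<'E'
from h import *
s=sensors.get_state();print(s['contact_force'],s['tcp_pos'],s['eef_rot'])
cap('scene','s14.png');cap('top','t14.png')
crop('s14.png',280,120,350,220,8,'s14a.png')
E
```

```text
time_s: 21.7
tcp_pos: [0.6024, 0.2245, 0.1556]
eef_rot: [179.8, -0.1, -89.8]
contact_force: [0.5, -0.3, -5.9]
gripper_width: 0.0236
time_s: 21.9
tcp_pos: [0.6027, 0.2246, 0.1562]
eef_rot: [179.8, 0.1, -89.8]
contact_force: [-0.2, 0.3, -7.5]
gripper_width: 0.0231
[-0.15373443  0.33385904 -7.45274914] [0.60266103 0.22459624 0.1561535 ] [ 1.79830338e+02  6.03792720e-02 -8.97921379e+01]
```

View pics/s14a.png

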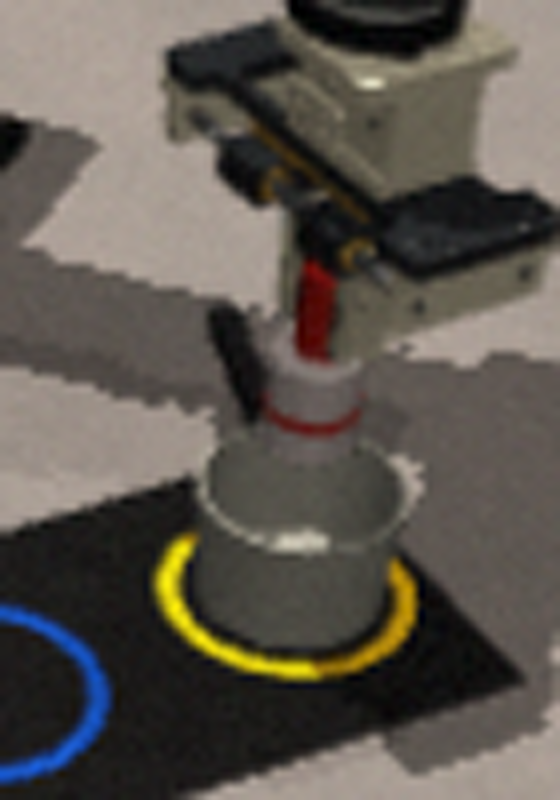

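View pics/s14.png

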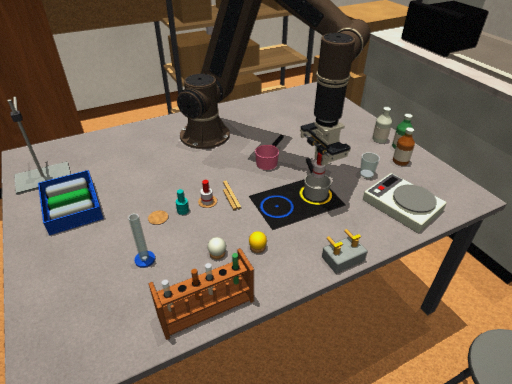

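```bash
python3 - <<'E'
from h import *
s=ld('s14.png')
C=lambda p:(w2p(s,p)-np.array([280,120])+.5)*8-.5
S=lambda U,V:(280+(U+.5)/8-.5,120+(V+.5)/8-.5)
pr=p2w(s,*S(307,494),.069);print('rimS',pr)
for z in(.1,.12,.15,.195):print(z,C([pr[0],pr[1],z]),C([pr[0],pr[1]-.022,z])[0],C([pr[0],pr[1]+.022,z])[0])
print(p2w(s,*S(311,425),.112))
for p in((.6018,.2215),(.6018,.2175)):
  for z in(.1,.15):
    Q=np.array([C([p[0]+.022*np.cos(a),p[1]+.022*np.sin(a),z]) for a in np.linspace(0,6.28,60)]);print(p,z,Q.min(0),Q.max(0))
E
```

```text
rimS [0.60759797 0.22060676 0.069     ]
0.1 [314.34228124 441.48644197] 274.73596999494976 353.5026543566132
0.12 [319.18863046 406.82432088] 279.2494156047005 358.67410956905496
0.15 [326.625009   353.63775889] 286.1758823976211 366.608314931751
0.195 [338.17171744 271.05324269] 296.9330069752773 378.9255557106726
[0.60899375 0.21618541 0.112     ]
(0.6018, 0.2215) 0.1 [261.29356536 405.84445375] [356.51170755 463.1955302 ]
(0.6018, 0.2215) 0.15 [272.31622736 318.50767199] [369.74069169 375.04394743]
(0.6018, 0.2175) 0.1 [254.09826779 408.13492726] [349.39879114 465.60062259]
(0.6018, 0.2175) 0.15 [264.96781409 320.7593036 ] [362.47853215 377.41103471]
```

```bash
python3 -m handwheel '[0,0.1,0,0,0,0,0,0.1,0,0,0,0,0,0.1,0,0,0,0,0,0.1,0,0,0,0,0,0.1,0,0,0,0]'; python3 - <<'E'
from h import *
s=sensors.get_state();print(s['time_s'],s['tcp_pos'],s['qd'],s['contact_force'],s['gripper_width'])
c=cap('scene','s15.png');s=sensors.get_state();print(s['tcp_pos'])
crop('s15.png',140,100,360,260,3.6,'s15a.png')
E
```

```text
time_s: 22.5
tcp_pos: [0.6026, 0.2255, 0.156]
eef_rot: [179.8, 0.0, -89.8]
contact_force: [-0.3, 0.2, -6.2]
gripper_width: 0.0233
22.5 [0.60256665 0.2255406  0.15603751] [-0.12989903 -0.11706472 -0.0522678  -0.03688537 -0.0498339  -0.02067068] [-0.31471994  0.20076495 -6.18911913] 0.023303623132631637
[0.60256964 0.2255406  0.15605659]
```

View pics/s15a.png

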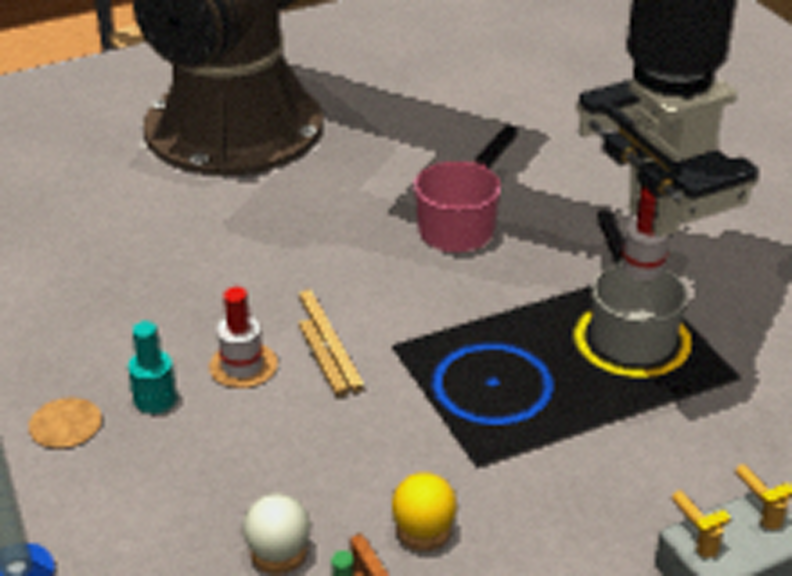

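The heavy canister is upright and still above the pan. The light one is on its coaster at (240,350), and nothing else has moved.

```bash
python3 -c "
from plant import r
print(r.close_job())"
```

```text
the job is handed in; nothing more can be done
None
```

The job is done and handed in at about 22.5 s. The arm is holding the heavier canister upright and still over the pan.

- **Pan:** I slid it by its handle along the mat onto the yellow ring and let go. The two cameras disagreed by about 2–3 mm on where its centre was, so I nudged it 1.5 mm. It is within about 2 mm of the ring's middle.
- **Weighing:** The left canister, nearest the pan, read about 2.4 N (0.24 kg). I stood it back on its coaster, about 2–3 mm from the middle. The right one read about 6.3 N (0.65 kg), so it is the heavier.
- **Final hold:** The canister's underside is about 3 cm above the pan's mouth and, by camera, within about 3 mm of its middle. The tool tilt is 0.2°, and the load was about 6.2 N at the last check.
- **Bystanders:** In the last scene picture, the turquoise canister, pink pan, balls and tube holder were undisturbed. The beaker and the full measuring cylinder are outside that crop. I last saw them in the scene picture just before the final 1 mm adjustment, and they looked undisturbed.

No check failed.

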